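# Slide the wine bottle upright into the bench stop and lock it

## Task

Push the tall green wine bottle low on its body so that it slides upright across the bench, never tipping or leaving the bench top, fully home into the cork-lined V of the oak bottle stop. Then push the red-knobbed lever at the side of the stop all the way over, the same way as the bottle went in, so that the steel bolt closes behind the bottle. Leave everything else on the bench where it is.

Things in the scene. Friction and masses are not known exactly. Their poses are not given: they have to be found in the camera images.
- bottle: loose dark green glass wine bottle with a cork, standing upright: 300 mm tall, round body 74 mm in diameter up to 186 mm, then narrowing to a 30 mm neck; 0.4 to 0.7 kg, friction on the bench 0.5 to 0.7: pushed above some 50 mm it tips, at 15 to 30 mm it slides. Origin: centre of its underside, z up
- seat (a point): point on the bench, fixed to the oak stop: centre of the bottle's underside when it is fully home, touching both walls of the V. x points from the mouth into the V (the way the bottle goes in), y to the left of that. The V has no floor; its walls, 40 mm high, lie at 45 degrees to x, meet 52 mm beyond the seat and end at x = -10 to -30 mm, y = +-60 to 85 mm. The stop is fixed
- bolt_tip (a point): tip of the steel bolt, 12 mm thick, 18 mm up, lying along the seat's y at x = -47 mm. Open, its tip is at y = -80 mm; the lever drives it to y = 5 mm, 4 mm behind the seated bottle, so keep the fingers out of the mouth then. It slides in a brass guide (34 mm high, y -119 to -93 mm, x -62 to -32 mm) on a 6 mm thick foot (y -195 to -67 mm, x -85 to 30 mm)
- lock (a joint): the lever's angle in rad: 0 as found (leaning 0.5 rad towards the seat's -x, bolt open), 1.0 at its stop (leaning 0.5 rad towards the seat's +x, bolt closed). It swings in the seat's xz plane, stays where it is left, and needs about 1 to 3 N at the knob
- lock_tip (a point): centre of the lever's red ball knob, 26 mm in diameter, on a 10 mm steel arm 80 mm long; 98 mm above the bench at both ends of its travel, 108 mm midway. In the seat's axes: y = -160 mm, x = -85 mm when open and -9 mm when closed; pivot at x = -47 mm, 28 mm up, in a grey housing 70 x 50 mm, 31 mm high (41 mm at its axle)
- keel: bystander: loose varnished oak keel blank, 150 x 22 x 16 mm with a 30 mm high stem at one end. Origin: centre of its underside
- vise: bystander: loose steel pin vise lying flat, 124 mm long, 15 mm thick. Origin: under its middle
- dish: bystander: loose chipped white porcelain palette dish, 100 mm across, 20 mm high. Origin: centre of its underside
- jar: bystander: loose amber jar with a black lid, 60 mm across, 70 mm high. Origin: centre of its underside
- spool: bystander: loose wooden spool, 40 mm across, 45 mm high, standing on end. Origin: centre of its underside
- brush: bystander: loose brush lying on the bench. Origin: under its middle, x along its length
- bin_rim (a point): bystander: middle of the near rim of the tilting tin offcut bin (130 x 145 x 90 mm) that hangs in a bracket fixed to the bench, its rim about 120 mm up

How it is judged (in metres and radians):
On the way, in this order (a step that is already met when the one before it is completed fails the run):
1. the bottle stands fully home in the V with the bolt still open (horizontal distance between bottle and seat below 0.006 m and angle between bottle's own z axis and vertical below 0.05 rad and height (world z) of bottle below 0.004 m and value of joint lock below 0.2 rad), for 0.2 s.
2. the lever is pushed all the way over behind the seated bottle (horizontal distance between bottle and seat below 0.006 m and angle between bottle's own z axis and vertical below 0.05 rad and height (world z) of bottle below 0.004 m and value of joint lock above 0.9 rad), for 0.2 s.
At the end, for the whole second after the job is handed in: the bottle stands upright on the bench, at rest, within 6 mm of the seat, and the lever is over to at least 0.9 rad of its 1.0 (all of step 2 and linear speed of bottle below 0.01 m/s); the robot touches nothing.
It fails at once if the bottle is tipped by more than 0.2 rad (angle between bottle's own z axis and vertical above 0.2 rad).
It fails at once if the bottle is lifted off the bench (height (world z) of bottle above 0.01 m).
It fails at once if another thing on the bench is shifted by more than 20 mm (distance of any of keel, vise, dish, jar, spool, brush, bin_rim from where it was at the start of the episode above 0.02 m).
It also fails if it takes over 61 s, if anything falls off the work surface, if the arm or the gripper's body presses on something with over 40 N, if the wrist force passes 120 N, or if a joint passes its speed limit or range.

## Robot

A 6-joint arm with a two-finger parallel gripper is mounted at the origin on the work surface. World frame = base frame: x ahead of the robot, y to its left, z up, the work surface at z = 0. Lengths are in m, angles in degrees, forces in N, time in s.
With the tool pointing down it reaches from about 0.375 to 0.9 m from the base axis. Payload 3.1 kg.
Tool frame: the origin (TCP) lies on the centre line of the jaws, within the pads' length; the fingertips stand 25 mm ahead of it and the grasp point (between the pads) lies 6 mm ahead of it; z points along the fingers, y is the line along which they close (so a half turn about z gives the same grasp; the last joint's range is limited). The gripper opens to 87 mm and grips with 3 to 60 N. Pads are 19 mm wide; open, the fingers measure 117 mm over their backs; the gripper's body (75 mm by 190 mm) begins 51 mm behind the grasp point.
Start: joints at [61.392, 30.224, 82.088, -0, 67.689, -10.227], TCP at [0.197, 0.593, 0.248] pointing down, gripper open.
Joint ranges: [-176.69, 176.69], [-43.24, 126.21], [12.49, 139.97], [-82, 262], [0, 151.66], [-163.58, 163.58]. Speed limits (degrees/s): [159.86, 159.86, 180, 180, 180, 180].

## Interface

Orientations are given as a 3x3 rotation matrix whose columns are the frame's x, y, z axes.
In Python, from rig import bot, cams, models gives the robot as it stands. The module is installed in compiled form; this text tells all that it offers.
- The arm moves only by the shell command python3 -m handwheel 'ROWS' [OPENING]. ROWS is JSON, a list of rows, each a list of 6 numbers: the shift along the world's x, y, z each as a share of 1 m, from -1 to 1, then the turn, a rotation vector about the world's x, y, z each as a share of 2 rad, from -1 to 1. In form: [[dx, dy, dz, wx, wy, wz], ...]. A call has exactly 8 rows; each row is the pose to reach, as a shift and turn from the pose commanded when the call began; what a row does not reach only later rows make up. A row lasts 1/12 s, in which the tool goes at most 41.7 mm and 7.16 degrees, less where a joint would pass 70% of its speed; a pose out of reach is approached as far as the arm can. A call with a number of a shift or a turn outside -1 to 1 is refused whole. A call with a gripper value outside its range is refused whole. OPENING is the opening, from -1 (shut) to 1 (fully open), so that 0 is half open, set as the call begins (- or left out, the last holds). The fingers move at their own pace and stop on an object; the grip force is fixed at half the most. Time passes only in rows, so rows that repeat a pose let the fingers close, or fill a call up. It gives the time, the measured TCP pose, the force, the opening and the grip force at its end, in the units of the state.
- bot.read_state(): the state, without advancing time (a new reading comes with each control period).
- cams.capture(name): name is "side" or "top"; returns (picture, depth): 480x640x3 uint8, blue, green, red; 480x640 float32, m along the optical axis (not along the pixel's ray), 0 where there is no reading.
- cams.calibration(name): a dict with "mtx" (3x3 intrinsics, pixels), "R" (3x3) and "t" (3): a world point X has camera coordinates R X + t. Camera axes: x right, y down, z forward; pixel columns grow to the right and rows downward; lengths in m; the calibration is good to about 2 mm. A picture is of the moment at which its call begins. calibration takes no time and is no camera call.
- bot.hand_in(): hands the job in; it is judged then, once.
Trained networks look in the newest picture that a camera, given by its name, has taken for a name from the list of things; names that differ only in an ending like _2 or _b are one class to them, and where a whole thing is asked for, a point or a joint stands for the part that bears it (a point fixed in the world has none). Each returns a list of dicts, best first, with "conf" (0 to 1); they miss things now and then, are a little off and sometimes report something else, mostly with a low value. They report only what shows in the picture. A call takes as long as a camera call.
- models.spot_in(query, camera): "position" ([column, row] in pixels, amid what is visible of it).
- models.tip_of(query, camera): "position" ([column, row] in pixels: a listed point, or the origin of a listed thing).
The state is a dict: "time_s": time; "joint_positions": joint angles; "qvel": joint speeds; "tau": joint torques, N m; "position": TCP position; "tcp_rot": TCP orientation; "force": force on the tool from outside, world axes, zero at the start; "moment": the same for the moment, N m; "opening": opening from 0.0 (shut) to 1.0 (fully open); "grasp_force": force on a finger pad.
Only numpy, scipy, OpenCV 4.12 (cv2) and the standard library are available. Lean on these libraries where they do the work, as an engineer would, in place of code of your own. Each camera call takes 0.05 s, during which the arm holds its last target. There are 200 camera calls.

## Working session

There is one attempt and no reset: what is moved stays moved. The work goes in short steps, Python scripts to look and compute and a shell command to move; the robot and the scene stay as the last step left them, time stands still between calls to the robot, and variables do not carry over. Pictures are saved under pics/ and viewed, at most 10 in all, crops included, and the job is handed in when it is done.

```bash
mkdir -p pics; cat > h.py <<'E'
import numpy as np, cv2
from rig import bot, cams, models
def px2w(cam,uv,depth=None,z=None):
    c=cams.calibration(cam);K=np.array(c["mtx"]);R=np.array(c["R"]);t=np.array(c["t"]).ravel()
    r=R.T@np.linalg.inv(K)@np.array([uv[0],uv[1],1.]);o=-R.T@t
    s=depth if z is None else (z-o[2])/r[2]
    return o+s*r
def w2px(cam,X):
    c=cams.calibration(cam);p=np.array(c["mtx"])@(np.array(c["R"])@np.array(X)+np.array(c["t"]).ravel());return p[:2]/p[2]
E
python3 - <<'E'
from h import *
np.set_printoptions(precision=3,suppress=True)
for c in("top","side"):
    im,d=cams.capture(c);cv2.imwrite(f"pics/{c}0.png",im);np.save(f"{c}0.npy",d)
    k=cams.calibration(c);print(c,-np.array(k["R"]).T@np.array(k["t"]).ravel(),np.array(k["R"])[2])
    for q,z in(("bottle",0),("seat",0),("bolt_tip",.018),("lock_tip",.098),("keel",0),("vise",0),("dish",0),("jar",0),("spool",0),("brush",0),("bin_rim",.12)):
        for r in models.tip_of(q,c)[:2]:
            if r["conf"]>.3: print(q,np.array(r["position"]),round(r["conf"],2),px2w(c,r["position"],z=z))
print(bot.read_state()["time_s"])
E
```

```text
top [ 0.301 -0.039  1.249] [ 0.213  0.026 -0.977]
bottle [360.2 275.8] 0.56 [ 0.493 -0.115  0.   ]
bottle [289.2 208.3] 0.33 [0.668 0.105 0.   ]
seat [312.5 267.3] 0.79 [0.503 0.02  0.   ]
bolt_tip [332.7 240.6] 0.55 [ 0.581 -0.029  0.018]
lock_tip [354.4 203.5] 0.5 [ 0.67  -0.077  0.098]
keel [248.5 252.6] 0.96 [0.527 0.204 0.   ]
vise [288.3 211. ] 0.54 [0.659 0.107 0.   ]
dish [400.1 213.6] 0.91 [ 0.684 -0.214  0.   ]
jar [162.6 286.7] 0.8 [0.406 0.429 0.   ]
spool [480.6 322.3] 0.64 [ 0.399 -0.453  0.   ]
spool [352.4 201.7] 0.64 [ 0.706 -0.074  0.   ]
brush [136.2 230.3] 0.86 [0.558 0.533 0.   ]
bin_rim [536.4 274.8] 0.82 [ 0.522 -0.549  0.12 ]
side [ 0.127 -0.618  1.001] [ 0.372  0.506 -0.778]
bottle [307.6 295. ] 0.93 [ 0.485 -0.116  0.   ]
seat [284.1 254.3] 0.58 [0.51  0.031 0.   ]
seat [260.1 213.4] 0.39 [0.538 0.204 0.   ]
lock_tip [351.5 230.5] 0.59 [ 0.662 -0.073  0.098]
keel [261.2 216.3] 0.96 [0.534 0.192 0.   ]
vise [310.9 213.5] 0.5 [0.663 0.112 0.   ]
dish [388.6 282.4] 0.78 [ 0.684 -0.213  0.   ]
jar [182.3 189.4] 0.82 [0.392 0.438 0.   ]
jar [309.2 294.5] 0.37 [ 0.489 -0.118  0.   ]
spool [368.9 423.4] 0.95 [ 0.401 -0.459  0.   ]
brush [214.1 155.7] 0.59 [0.552 0.523 0.   ]
bin_rim [452.9 409.5] 0.9 [ 0.518 -0.555  0.12 ]
1.2
```

```bash
python3 - <<'E'
import cv2
a=cv2.imread("pics/top0.png")[160:320,230:430];b=cv2.imread("pics/side0.png")[180:340,220:420]
cv2.imwrite("pics/c0.png",cv2.vconcat([cv2.resize(cv2.hconcat([a,b]),(800,320),interpolation=cv2.INTER_CUBIC)]))
E
```

```text
(no output)
```

View pics/c0.png

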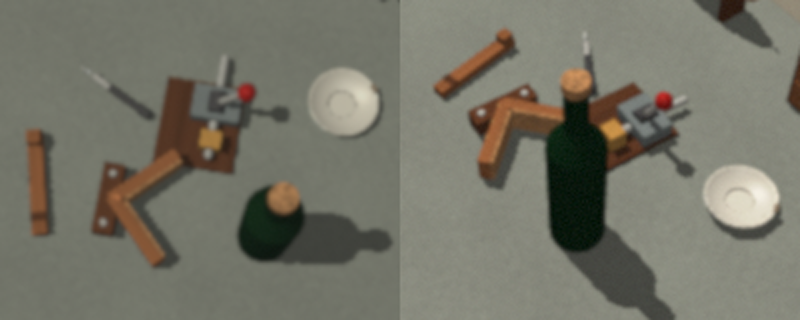

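View pics/top0.png

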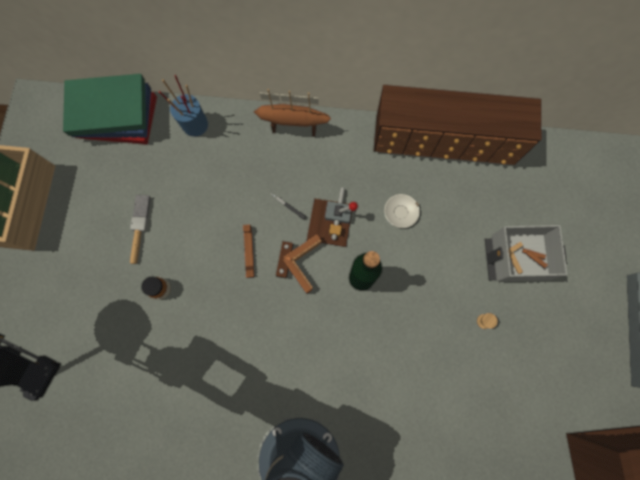

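The picture shows the V's apex at px (290,258) in the top view, with its arms ending near (321,239) and (310,291). Its mouth faces the bottle, which is at about (355,280). The knob is at (353,206), and the dish lies to the right at (401,211). That matches the detections: the seat's x runs roughly along world +y. Next I refine the fit using depth.

```bash
cat >> h.py <<'E'
from scipy.optimize import least_squares
def cloud(cam,d):
    c=cams.calibration(cam);K=np.array(c["mtx"]);R=np.array(c["R"]);t=np.array(c["t"]).ravel()
    v,u=np.nonzero(d>0);s=d[v,u];P=np.linalg.inv(K)@np.vstack([u,v,np.ones_like(u)])*s
    return ((P.T-t)@R)
def bottle_fit(P,c0):
    m=(P[:,2]>.05)&(P[:,2]<.175)&(np.hypot(P[:,0]-c0[0],P[:,1]-c0[1])<.06);Q=P[m]
    r=least_squares(lambda p:np.hypot(Q[:,0]-p[0],Q[:,1]-p[1])-.037,c0,loss="soft_l1",f_scale=.003)
    return r.x,len(Q)
E
python3 - <<'E'
from h import *
np.set_printoptions(precision=4,suppress=True)
for c in("top","side"):
    P=cloud(c,np.load(f"{c}0.npy"))
    g=P[(abs(P[:,0]-.5)<.2)&(abs(P[:,1]-.1)<.25)];g=g[g[:,2]<.01];print(c,"bench z",np.median(g[:,2]))
    print("bottle",bottle_fit(P,[.489,-.116]))
    Q=P[(P[:,2]>.032)&(P[:,2]<.048)&(np.hypot(P[:,0]-.507,P[:,1]-.03)<.115)&(P[:,0]<.575)&(P[:,1]>-.05)]
    # template of V top: L-shaped outline band, thickness w free
    def res(p):
        a=p[2];e=Q[:,:2]-p[:2];x=e@[np.cos(a),np.sin(a)];y=abs(e@[-np.sin(a),np.cos(a)])
        dist=(x+y-.0523)/2**.5
        return dist-p[3]
    r=least_squares(res,[.507,.025,1.5,.012],loss="soft_l1",f_scale=.004);a=r.x[2]
    e=Q[:,:2]-r.x[:2];x=e@[np.cos(a),np.sin(a)];y=e@[-np.sin(a),np.cos(a)];dd=(x+abs(y)-.0523)/2**.5
    print("seat",r.x,len(Q),"dist pct",np.percentile(dd,[2,10,50,90,98]),"y",np.percentile(y,[1,99]),"x",np.percentile(x,[1,99]))
    K=P[(np.hypot(P[:,0]-.667,P[:,1]+.075)<.025)&(P[:,2]>.085)&(P[:,2]<.12)];print("knob",K.mean(0),K[:,2].max(),len(K))
s=bot.read_state();print(np.array(s["tcp_rot"]),s["force"],s["opening"])
E
```

```text
top bench z 0.00014467617673386636
bottle (array([ 0.4886, -0.1186]), 189)
seat [ 0.4928 -0.1581  1.4781  0.1398] 663 dist pct [0.1276 0.1297 0.1396 0.1523 0.177 ] y [-0.0638  0.0753] x [0.171  0.2697]
knob [ 0.6612 -0.0748  0.1061] 0.11413682325972477 76
side bench z 0.0009277285476219291
bottle (array([ 0.4871, -0.1158]), 840)
seat [ 0.455  -0.7853  1.5052  0.5845] 547 dist pct [0.5726 0.5737 0.5844 0.6039 0.6212] y [-0.059   0.0763] x [0.8007 0.8989]
knob [ 0.6584 -0.0766  0.1057] 0.11387556336513588 73
[[-0.949   0.3153 -0.    ]
 [ 0.3153  0.949   0.    ]
 [ 0.      0.     -1.    ]] [-0.8096 -0.0719 -0.1298] 0.9995356605240998
```

```bash
python3 -m handwheel '[[0,0,0.03,0,0,0],[0.03,-0.02,0.06,0,0,0],[0.06,-0.04,0.09,0,0,0],[0.09,-0.06,0.12,0,0,0],[0.12,-0.09,0.15,0,0,0],[0.14,-0.12,0.16,0,0,0],[0.16,-0.15,0.16,0,0,0],[0.18,-0.18,0.16,0,0,0]]' -0.2
```

```text
time_s: 1.87
position: [0.3743, 0.4187, 0.4096]
tcp_rot: [[-0.949, 0.315, 0.004], [0.315, 0.949, 0.003], [-0.003, 0.004, -1.0]]
force: [0.7, 0.0, -0.2]
opening: 0.482
grasp_force: 0.0
```

```bash
python3 -m handwheel '[[0.02,-0.035,0,0,0,-0.05],[0.035,-0.07,0,0,0,-0.1],[0.05,-0.105,0,0,0,-0.15],[0.06,-0.14,0,0,0,-0.2],[0.07,-0.175,0,0,0,-0.25],[0.08,-0.21,0,0,0,-0.3],[0.09,-0.245,0,0,0,-0.35],[0.1,-0.28,0,0,0,-0.4]]'
python3 -m handwheel '[[0,-0.035,0,0,0,-0.04],[0,-0.07,0,0,0,-0.08],[0,-0.105,0,0,0,-0.12],[0,-0.14,0,0,0,-0.16],[0,-0.175,0,0,0,-0.2],[0,-0.21,0,0,0,-0.24],[0,-0.245,0,0,0,-0.263],[0,-0.28,0,0,0,-0.263]]'
python3 -m handwheel '[[0,-0.03,0,0.04,-0.003,0],[0,-0.06,0,0.08,-0.006,0],[0,-0.085,0,0.13,-0.01,0],[0,-0.11,0,0.17,-0.013,0],[0,-0.13,0,0.22,-0.018,0],[0,-0.14,0,0.26,-0.021,0],[0,-0.14,0,0.31,-0.025,0],[0,-0.14,0,0.348,-0.028,0]]'
python3 -c "
from h import *
s=bot.read_state();print(s['joint_positions'],s['position'])"
```

```text
time_s: 2.53
position: [0.4728, 0.1377, 0.4074]
tcp_rot: [[-0.431, 0.903, 0.001], [0.903, 0.431, 0.0], [-0.0, 0.0, -1.0]]
force: [1.3, 0.0, 0.5]
opening: 0.396
grasp_force: 0.0
time_s: 3.2
position: [0.4723, -0.1422, 0.4074]
tcp_rot: [[0.078, 0.997, 0.0], [0.997, -0.078, -0.0], [-0.0, 0.0, -1.0]]
force: [0.6, 0.4, -0.9]
opening: 0.399
grasp_force: 0.0
time_s: 3.87
position: [0.4725, -0.2825, 0.4067]
tcp_rot: [[0.059, 0.997, 0.053], [0.761, -0.079, 0.644], [0.646, 0.003, -0.763]]
force: [-0.3, -0.3, 0.1]
opening: 0.4
grasp_force: 0.0
[-55.16666662  27.61994859  71.44950805  26.30953856 111.80003194
 -47.59101172] [ 0.47245227 -0.28253252  0.40668113]
```

```bash
python3 -m handwheel '[[0.004,0,-0.035,0,0,0],[0.008,0,-0.07,0,0,0],[0.012,0,-0.105,0,0,0],[0.012,0,-0.14,0,0,0],[0.012,0,-0.175,0,0,0],[0.012,0,-0.21,0,0,0],[0.012,0,-0.245,0,0,0],[0.012,0,-0.27,0,0,0]]'
python3 -m handwheel '[[0,0,-0.03,0,0,0],[0,0,-0.06,0,0,0],[0,0,-0.08,0,0,0],[0,0,-0.09,0,0,0],[0,0,-0.098,0,0,0],[0,0,-0.102,0,0,0],[0,0,-0.102,0,0,0],[0,0,-0.102,0,0,0]]'
python3 - <<'E'
from h import *
im,d=cams.capture("side");P=cloud("side",d);print(bottle_fit(P,[.488,-.117]));cv2.imwrite("pics/s1.png",cv2.resize(im[150:390,180:500],(800,600)))
E
```

```text
time_s: 4.53
position: [0.484, -0.28, 0.1343]
tcp_rot: [[0.058, 0.997, 0.05], [0.763, -0.077, 0.642], [0.644, 0.001, -0.765]]
force: [-0.5, -0.3, 0.4]
opening: 0.402
grasp_force: 0.0
time_s: 5.2
position: [0.4852, -0.2811, 0.0361]
tcp_rot: [[0.056, 0.997, 0.052], [0.765, -0.077, 0.64], [0.642, 0.004, -0.767]]
force: [0.7, 0.2, 0.9]
opening: 0.399
grasp_force: 0.0
(array([ 0.48712726, -0.11578835]), 667)
```

View pics/s1.png

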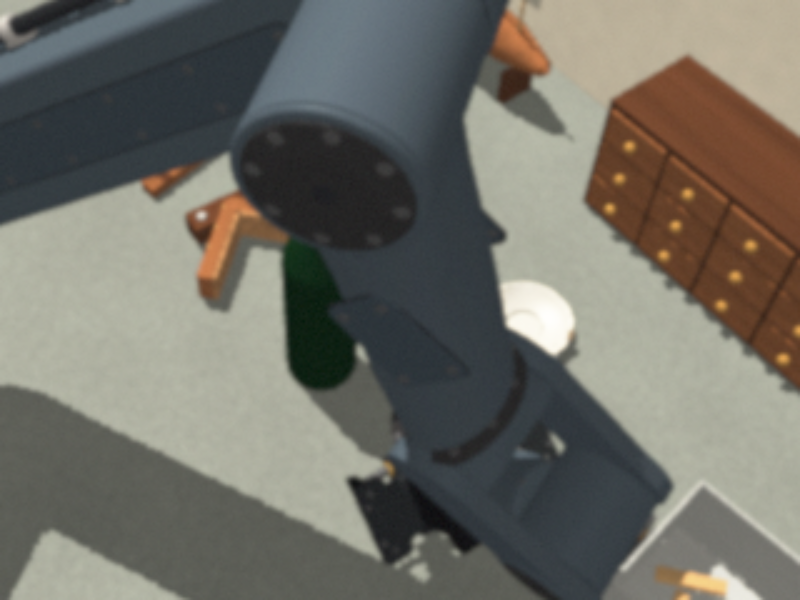

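The bottle hasn't moved. The cradle is low behind it and the fingers are clear of the bin. Approach and push come next.

```bash
python3 -m handwheel '[[0,0.02,0,0,0,0],[0,0.04,0,0,0,0],[0,0.055,0,0,0,0],[0,0.07,0,0,0,0],[0,0.08,0,0,0,0],[0,0.088,0,0,0,0],[0,0.094,0,0,0,0],[0,0.098,0,0,0,0]]'
python3 -m handwheel '[[0,0.003,0,0,0,0],[0,0.006,0,0,0,0],[0,0.009,0,0,0,0],[0,0.012,0,0,0,0],[0,0.016,0,0,0,0],[0,0.02,0,0,0,0],[0.001,0.024,0,0,0,0],[0.001,0.028,0,0,0,0]]'
python3 - <<'E'
from h import *
for c in ("side","top"):
    im,d=cams.capture(c);P=cloud(c,d);print(bottle_fit(P,[.488,-.1]))
E
```

```text
time_s: 5.92
position: [0.485, -0.1824, 0.0356]
tcp_rot: [[0.057, 0.997, 0.052], [0.764, -0.077, 0.64], [0.642, 0.004, -0.766]]
force: [-0.3, -0.3, -0.2]
opening: 0.395
grasp_force: 0.0
time_s: 6.58
position: [0.4866, -0.1571, 0.035]
tcp_rot: [[0.056, 0.997, 0.054], [0.767, -0.078, 0.637], [0.639, 0.005, -0.769]]
force: [-0.7, -6.3, 2.3]
opening: 0.401
grasp_force: 2.7
(array([ 0.49151276, -0.10104037]), 299)
(array([ 0.488, -0.1  ]), 0)
```

```bash
python3 -m handwheel '[[0.001,0.005,0,0,0,0],[0.001,0.01,0,0,0,0],[0.002,0.015,0,0,0,0],[0.003,0.02,0,0,0,0],[0.004,0.026,0,0,0,0],[0.005,0.032,0,0,0,0],[0.006,0.038,0,0,0,0],[0.007,0.044,0,0,0,0]]'
python3 -m handwheel '[[0.001,0.006,0,0,0,0],[0.002,0.012,0,0,0,0],[0.003,0.018,0,0,0,0],[0.004,0.024,0,0,0,0],[0.005,0.03,0,0,0,0],[0.006,0.035,0,0,0,0],[0.007,0.04,0,0,0,0],[0.008,0.044,0,0,0,0]]'
python3 - <<'E'
from h import *
for c in ("side","top"):
    im,d=cams.capture(c);P=cloud(c,d);print(bottle_fit(P,[.503,-.01]));cv2.imwrite(f"pics/{c}2.png",im)
a=cv2.imread("pics/top2.png")[160:320,220:420];b=cv2.imread("pics/side2.png")[180:340,220:420]
cv2.imwrite("pics/c2.png",cv2.resize(cv2.hconcat([a,b]),(800,320),interpolation=cv2.INTER_CUBIC))
E
```

```text
time_s: 7.35
position: [0.4935, -0.1123, 0.035]
tcp_rot: [[0.057, 0.997, 0.053], [0.766, -0.078, 0.638], [0.64, 0.005, -0.768]]
force: [-0.0, -5.4, 1.9]
opening: 0.403
grasp_force: 2.7
time_s: 8.02
position: [0.5013, -0.0678, 0.035]
tcp_rot: [[0.057, 0.997, 0.053], [0.766, -0.077, 0.639], [0.641, 0.004, -0.768]]
force: [-1.0, -5.1, 1.1]
opening: 0.399
grasp_force: 2.7
(array([ 0.50601984, -0.01139534]), 271)
(array([ 0.503, -0.01 ]), 0)
```

View pics/c2.png

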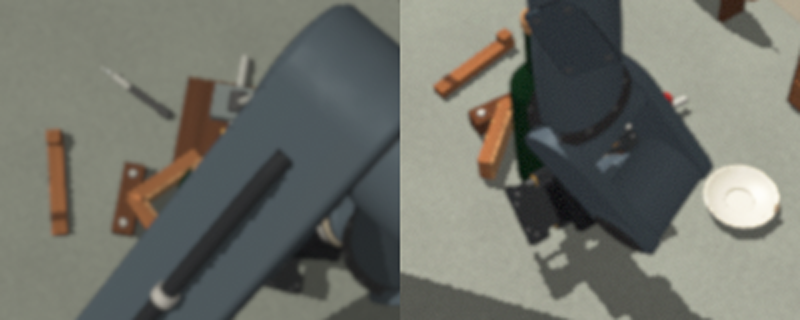

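```bash
python3 -m handwheel '[[0,0.005,0,0,0,0],[0,0.01,0,0,0,0],[0.001,0.014,0,0,0,0],[0.001,0.018,0,0,0,0],[0.002,0.021,0,0,0,0],[0.002,0.024,0,0,0,0],[0.003,0.026,0,0,0,0],[0.003,0.028,0,0,0,0]]'
python3 -m handwheel '[[0,0.001,0,0,0,0],[0,0.002,0,0,0,0],[0,0.003,0,0,0,0],[0,0.004,0,0,0,0],[0,0.004,0,0,0,0],[0,0.004,0,0,0,0],[0,0.004,0,0,0,0],[0,0.004,0,0,0,0]]'
python3 - <<'E'
from h import *
for c in ("side",):
    im,d=cams.capture(c);P=cloud(c,d);print(bottle_fit(P,[.508,.02]),bot.read_state()["force"])
E
```

```text
time_s: 8.78
position: [0.504, -0.0388, 0.035]
tcp_rot: [[0.057, 0.997, 0.052], [0.764, -0.077, 0.64], [0.642, 0.003, -0.767]]
force: [-1.3, -5.0, 1.0]
opening: 0.401
grasp_force: 2.4
time_s: 9.45
position: [0.5037, -0.0344, 0.0352]
tcp_rot: [[0.057, 0.997, 0.052], [0.764, -0.077, 0.641], [0.643, 0.003, -0.766]]
force: [0.4, -2.7, -0.7]
opening: 0.401
grasp_force: 1.6
(array([0.50891651, 0.02193449]), 265) [ 0.85405159 -3.04411881 -0.34825641]
```

Not yet against the walls: the force is only sliding friction. I advance in small steps.

```bash
for i in 1; do python3 -m handwheel '[[0,0.0005,0,0,0,0],[0,0.001,0,0,0,0],[0,0.0015,0,0,0,0],[0,0.002,0,0,0,0],[0,0.002,0,0,0,0],[0,0.002,0,0,0,0],[0,0.002,0,0,0,0],[0,0.002,0,0,0,0]]'; done
python3 -m handwheel '[[0,0.0005,0,0,0,0],[0,0.001,0,0,0,0],[0,0.0015,0,0,0,0],[0,0.002,0,0,0,0],[0,0.002,0,0,0,0],[0,0.002,0,0,0,0],[0,0.002,0,0,0,0],[0,0.002,0,0,0,0]]'
```

```text
time_s: 10.17
position: [0.5038, -0.0327, 0.0352]
tcp_rot: [[0.057, 0.997, 0.052], [0.764, -0.077, 0.641], [0.643, 0.003, -0.766]]
force: [0.5, -3.9, -0.7]
opening: 0.397
grasp_force: 2.2
time_s: 10.83
position: [0.5044, -0.0321, 0.0351]
tcp_rot: [[0.056, 0.997, 0.053], [0.766, -0.077, 0.638], [0.641, 0.005, -0.768]]
force: [-1.5, -7.9, 1.4]
opening: 0.4
grasp_force: 3.9
```

```bash

python3 -m handwheel '[[0,0.0005,0,0,0,0],[0,0.001,0,0,0,0],[0,0.0015,0,0,0,0],[0,0.002,0,0,0,0],[0,0.002,0,0,0,0],[0,0.002,0,0,0,0],[0,0.002,0,0,0,0],[0,0.002,0,0,0,0]]'
python3 -m handwheel '[[0,0.0005,0,0,0,0],[0,0.001,0,0,0,0],[0,0.0015,0,0,0,0],[0,0.002,0,0,0,0],[0,0.002,0,0,0,0],[0,0.002,0,0,0,0],[0,0.002,0,0,0,0],[0,0.002,0,0,0,0]]'
```

```text
time_s: 11.5
position: [0.5046, -0.0316, 0.0351]
tcp_rot: [[0.055, 0.997, 0.054], [0.768, -0.077, 0.636], [0.638, 0.006, -0.77]]
force: [-2.6, -13.1, 3.6]
opening: 0.398
grasp_force: 6.5
time_s: 12.17
position: [0.5049, -0.0313, 0.0351]
tcp_rot: [[0.054, 0.997, 0.054], [0.77, -0.076, 0.634], [0.636, 0.008, -0.772]]
force: [-5.0, -19.8, 7.4]
opening: 0.398
grasp_force: 9.4
```

```bash

python3 -m handwheel '[[-0.0005,0,0,0,0,0],[-0.001,0,0,0,0,0],[-0.0015,0,0,0,0,0],[-0.002,0,0,0,0,0],[-0.002,0,0,0,0,0],[-0.002,0,0,0,0,0],[-0.002,0,0,0,0,0],[-0.002,0,0,0,0,0]]'
python3 -m handwheel '[[-0.0005,0,0,0,0,0],[-0.001,0,0,0,0,0],[-0.0015,0,0,0,0,0],[-0.002,0,0,0,0,0],[-0.002,0,0,0,0,0],[-0.002,0,0,0,0,0],[-0.002,0,0,0,0,0],[-0.002,0,0,0,0,0]]'

```

```text
time_s: 12.83
position: [0.5045, -0.0314, 0.0351]
tcp_rot: [[0.055, 0.997, 0.058], [0.77, -0.079, 0.633], [0.636, 0.01, -0.772]]
force: [-0.1, -16.4, 5.1]
opening: 0.403
grasp_force: 8.0
time_s: 13.5
position: [0.5041, -0.0315, 0.0351]
tcp_rot: [[0.055, 0.997, 0.061], [0.77, -0.082, 0.633], [0.636, 0.012, -0.772]]
force: [3.9, -13.8, 3.6]
opening: 0.401
grasp_force: 6.9
```

```bash

python3 -m handwheel '[[0.002,-0.004,0,0,0,0],[0.002,-0.01,0,0,0,0],[0.002,-0.02,0,0,0,0],[0,-0.04,0,0,0,0],[0,-0.06,0,0,0,0],[0,-0.08,0.02,0,0,0],[0,-0.1,0.05,0,0,0],[0,-0.12,0.077,0,0,0]]'
python3 - <<'E'
from h import *
for c in ("side","top"):
    im,d=cams.capture(c);P=cloud(c,d);print(bottle_fit(P,[.508,.02]));cv2.imwrite(f"pics/{c}3.png",im)
    print(bot.read_state()["position"],models.tip_of("lock_tip",c)[:1])
    Q=P[(np.hypot(P[:,0]-.509,P[:,1]-.0225)<.12)&(P[:,2]>.2)&(P[:,0]<.7)]
    if len(Q): print("over bottle",len(Q),np.round(Q[Q[:,2].argmin()],3),np.percentile(Q[:,2],[5,50,95]).round(3))
a=cv2.imread("pics/top3.png")[160:320,220:420];b=cv2.imread("pics/side3.png")[180:340,220:420]
cv2.imwrite("pics/c3.png",cv2.resize(cv2.hconcat([a,b]),(800,320),interpolation=cv2.INTER_CUBIC))
E
```

```text
time_s: 14.17
position: [0.498, -0.1458, 0.1129]
tcp_rot: [[0.059, 0.997, 0.048], [0.76, -0.076, 0.645], [0.647, -0.002, -0.763]]
force: [0.9, -0.8, -0.3]
opening: 0.399
grasp_force: 0.0
(array([0.50907122, 0.0241201 ]), 718)
[ 0.50125976 -0.15158231  0.11703087] []
over bottle 146 [ 0.487 -0.002  0.2  ] [0.201 0.21  0.236]
(array([0.51047904, 0.02163976]), 199)
[ 0.49993969 -0.14790375  0.11360903] [{'position': [351.3, 202.3], 'conf': 0.46}]
over bottle 789 [0.481 0.015 0.2  ] [0.203 0.3   0.735]
```

View pics/c3.png

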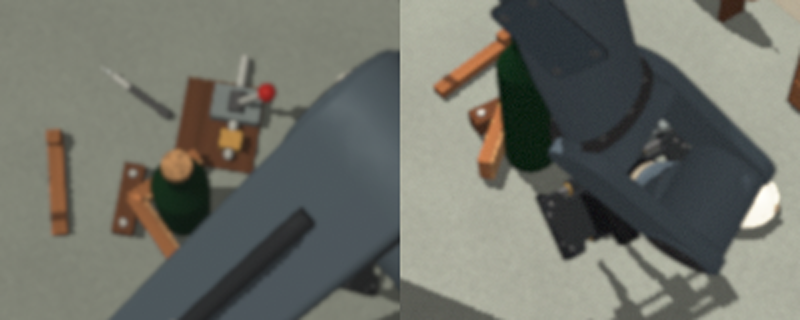

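The bottle stands upright against both walls at (0.510, 0.023), which agrees with the fitted seat. In the top view the knob is at px (353,206) and the lever is still open. Next I move behind the knob with the fingers closed.

```bash

python3 -m handwheel '[[0.02,0,0,0,0,0],[0.045,0,0,0,0,0],[0.07,0,0,0,0,0],[0.095,0,0,0,0,0],[0.12,0,0,0,0,0],[0.14,0,0,0,0,0],[0.155,0,0,0,0,0],[0.16,0,0,0,0,0]]' -1
python3 -m handwheel '[[0,0.003,0,0,0,0],[0,0.007,0,0,0,0],[0,0.011,0,0,0,0],[0,0.015,0,0,0,0],[0,0.019,0,0,0,0],[0,0.022,0,0,0,0],[0,0.024,0,0,0,0],[0,0.024,0,0,0,0]]'
python3 - <<'E'
from h import *
for c in ("side","top"):
    im,d=cams.capture(c);cv2.imwrite(f"pics/{c}4.png",im)
a=cv2.imread("pics/top4.png")[140:300,250:450];b=cv2.imread("pics/side4.png")[160:320,250:450]
cv2.imwrite("pics/c4.png",cv2.resize(cv2.hconcat([a,b]),(800,320),interpolation=cv2.INTER_CUBIC))
E
```

```text
time_s: 15.03
position: [0.66, -0.1438, 0.1099]
tcp_rot: [[0.057, 0.997, 0.047], [0.762, -0.074, 0.643], [0.645, -0.0, -0.764]]
force: [1.2, -0.8, 0.0]
opening: 0.009
grasp_force: 0.0
time_s: 15.7
position: [0.6595, -0.122, 0.1125]
tcp_rot: [[0.057, 0.997, 0.051], [0.764, -0.077, 0.641], [0.643, 0.003, -0.766]]
force: [-0.0, 0.7, -0.1]
opening: 0.007
grasp_force: 0.0
```

View pics/c4.png

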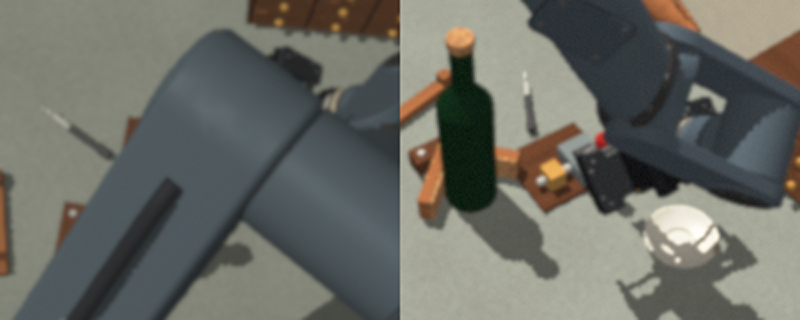

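The side view shows the fingers behind the red knob (px ~(350,230)), with the bottle and dish clear. Now the lever push.

```bash

python3 -m handwheel '[[0,0.005,0,0,0,0],[0,0.01,0,0,0,0],[0,0.016,0,0,0,0],[0.001,0.022,0,0,0,0],[0.001,0.028,0,0,0,0],[0.002,0.034,0.002,0,0,0],[0.002,0.04,0.004,0,0,0],[0.003,0.045,0.005,0,0,0]]'
python3 -m handwheel '[[0,0.005,0,0,0,0],[0,0.01,0,0,0,0],[0.001,0.015,0,0,0,0],[0.001,0.02,-0.001,0,0,0],[0.002,0.025,-0.002,0,0,0],[0.002,0.03,-0.003,0,0,0],[0.003,0.035,-0.004,0,0,0],[0.003,0.038,-0.005,0,0,0]]'
```

```text
time_s: 16.47
position: [0.6624, -0.0765, 0.1173]
tcp_rot: [[0.057, 0.997, 0.05], [0.764, -0.076, 0.641], [0.643, 0.002, -0.766]]
force: [-1.4, -1.0, 0.5]
opening: 0.009
grasp_force: 0.7
time_s: 17.13
position: [0.6656, -0.0387, 0.112]
tcp_rot: [[0.057, 0.997, 0.051], [0.764, -0.076, 0.641], [0.643, 0.002, -0.766]]
force: [-0.1, -0.9, 0.5]
opening: 0.001
grasp_force: 0.4
```

```bash

python3 -m handwheel '[[0,0.001,0,0,0,0],[0,0.002,0,0,0,0],[0,0.003,0,0,0,0],[0,0.004,0,0,0,0],[0,0.004,0,0,0,0],[0,0.004,0,0,0,0],[0,0.004,0,0,0,0],[0,0.004,0,0,0,0]]'
python3 -m handwheel '[[0,0.001,0,0,0,0],[0,0.002,0,0,0,0],[0,0.003,0,0,0,0],[0,0.003,0,0,0,0],[0,0.003,0,0,0,0],[0,0.003,0,0,0,0],[0,0.003,0,0,0,0],[0,0.003,0,0,0,0]]'
```

```text
time_s: 17.8
position: [0.6658, -0.0357, 0.1122]
tcp_rot: [[0.057, 0.997, 0.052], [0.764, -0.077, 0.641], [0.643, 0.003, -0.766]]
force: [-0.4, -1.8, -1.6]
opening: 0.005
grasp_force: 0.6
time_s: 18.47
position: [0.6659, -0.0334, 0.1122]
tcp_rot: [[0.057, 0.997, 0.052], [0.765, -0.077, 0.64], [0.642, 0.003, -0.767]]
force: [-1.5, -5.2, -0.8]
opening: 0.007
grasp_force: 2.6
```

```bash

python3 -m handwheel '[[0,0.001,0,0,0,0],[0,0.002,0,0,0,0],[0,0.003,0,0,0,0],[0,0.003,0,0,0,0],[0,0.003,0,0,0,0],[0,0.003,0,0,0,0],[0,0.003,0,0,0,0],[0,0.003,0,0,0,0]]'
python3 -m handwheel '[[0,-0.003,0,0,0,0],[0,-0.01,0,0,0,0],[0,-0.03,0,0,0,0],[0,-0.06,0,0,0,0],[0,-0.09,0,0,0,0],[0,-0.12,0.03,0,0,0],[0,-0.15,0.06,0,0,0],[0,-0.18,0.09,0,0,0]]'
python3 -m handwheel '[[0,-0.02,0.03,0,0,0],[0,-0.04,0.06,0,0,0],[0,-0.06,0.09,0,0,0],[0,-0.06,0.12,0,0,0],[0,-0.06,0.12,0,0,0],[0,-0.06,0.12,0,0,0],[0,-0.06,0.12,0,0,0],[0,-0.06,0.12,0,0,0]]'
python3 - <<'E'
from h import *
for c,g in (("side",[.6678,.0006]),("top",[.6678,.0006])):
    im,d=cams.capture(c);cv2.imwrite(f"pics/{c}5.png",im);P=cloud(c,d);print(bottle_fit(P,[.509,.022]))
    K=P[(np.hypot(P[:,0]-g[0],P[:,1]-g[1])<.03)&(P[:,2]>.085)&(P[:,2]<.13)];print("knob",K.mean(0) if len(K) else 0,len(K))
a=cv2.imread("pics/top5.png")[140:300,220:420];b=cv2.imread("pics/side5.png")[160:320,220:420]
cv2.imwrite("pics/c5.png",cv2.resize(cv2.hconcat([a,b]),(800,320),interpolation=cv2.INTER_CUBIC))
E
```

```text
time_s: 19.13
position: [0.6661, -0.0328, 0.1121]
tcp_rot: [[0.057, 0.997, 0.053], [0.767, -0.078, 0.636], [0.639, 0.005, -0.769]]
force: [-2.7, -12.2, 1.4]
opening: 0.005
grasp_force: 5.5
time_s: 19.8
position: [0.6653, -0.2078, 0.2015]
tcp_rot: [[0.058, 0.997, 0.05], [0.761, -0.076, 0.644], [0.646, 0.001, -0.763]]
force: [1.6, 0.2, 0.2]
opening: 0.005
grasp_force: 0.0
time_s: 20.47
position: [0.6652, -0.2665, 0.3188]
tcp_rot: [[0.058, 0.997, 0.048], [0.762, -0.076, 0.643], [0.645, -0.001, -0.764]]
force: [-0.5, 1.0, -0.2]
opening: 0.007
grasp_force: 0.0
(array([0.50909563, 0.02419639]), 831)
knob [ 0.66422658 -0.00101569  0.1042067 ] 75
(array([0.51048558, 0.02152837]), 56)
knob [0.66655664 0.00125464 0.10641935] 74
```

View pics/c5.png

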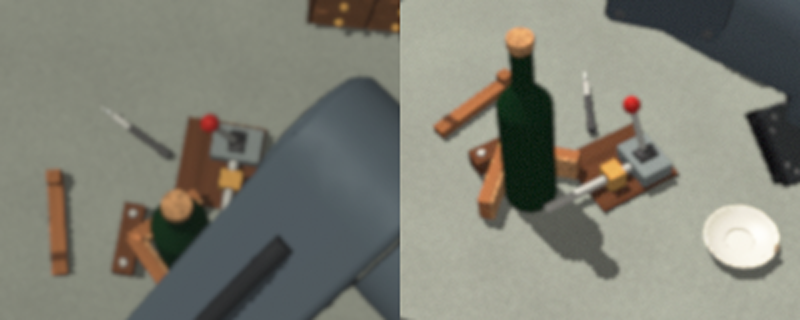

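The bolt lies closed behind the seated bottle in the side view, from px (288,265) to (325,248). The knob has travelled its full 76 mm to (0.666, 0.000), and the bystanders in view haven't moved. I'm handing in.

```bash
python3 -c "
from rig import bot
print(bot.hand_in())"
```

```text
the job is handed in; nothing more can be done
None
```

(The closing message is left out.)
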